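# Grease a linear stage through its tilted nipple

### The job

Grease the linear stage: take the orange hand grease pump out of its stand by its square grip, press its coupler squarely onto the tilted brass nipple until it snaps on, then keep pushing along the nipple, without ramming it, until the red band at the nipple's foot has gone into the collar. Finish while still gripping the pump and holding the nipple pushed in against its spring; leave the two bottles and the blue box behind the stage alone.

Things in the scene. Friction and masses are not known exactly. Their poses are not given: they have to be found in the camera images.
- grease_pump: loose hand grease pump, about 0.25 kg, 106 mm long, in its stand coupler down. Origin: centre of the coupler's mouth (lower end); z runs from the mouth up to the grip. z 0-31 mm: steel coupler, 32 mm across, open below; 31-55 mm: aluminium barrel, 36 mm across; 55-61 mm: black round flange, 46 mm across; 61-106 mm: orange square grip with black ribs
- pump_grip (a point): point on the pump's axis in its orange grip, 80 mm along z from the pump's origin, 19 mm above the flange; axes as the pump. The grip is 24 x 24 mm, its sides square to x and y: grasp it with the fingertips just above the flange, so that they push on it
- pump_seat (a point): centre of the flat end of the pump's bore, 26 mm along z from the mouth; the nipple's tip bears on it when the coupler is fully on; axes as the pump. The bore is 24 mm wide, narrowed to 19 mm by round-edged rings at the mouth and 21 mm inside it
- stand: grey round stand, fixed, 90 mm tall, 72 mm wide at the foot, 54 mm above, bore 41 mm. The pump hangs in it with its flange on the rim, its mouth 35 mm above the bench: lift it straight up by more than 60 mm to clear. Origin: centre of the foot
- stage: small fixed linear stage: grey riser block 80 x 90 x 40 mm, on it an aluminium base plate 90 x 100 x 10 mm, rail, blue carriage 60 x 64 mm reaching 94 mm up, on top a dark steel collar 29 mm wide that carries the nipple. Origin: centre of the riser's underside; its -x side is the side to which the nipple leans
- nipple_tip (a point): centre of the tip of the brass nipple; z points out along the nipple, which leans 25 degrees from vertical; moves with it. The nipple is 16 mm thick, tapers to 10 mm over its last 5 mm, and stands 40 mm out of its collar when not pushed
- nipple_balls (a point): point on the nipple's axis 12 mm below the tip, axes as the tip; here two sprung steel balls stick out 3 mm on its two sides. Pushing the coupler over them takes about 5 to 10 N; then they spring out again inside the bore (the snap), and the tip meets the end of the bore
- nipple (a joint): how far the nipple is pushed into its collar along its own axis, 0 (out) to 0.010 m (stop). Its spring pushes back with 10 N at the start of the travel, rising 0.8 N per mm to 18 N at the stop. The red band at its foot is 5 mm high, so it is gone at 0.005
- amber_bottle: orange bottle with red cap, 36 mm wide, 75 mm tall, a bystander behind the stage; origin at its foot
- white_bottle: white bottle, 44 mm wide, 90 mm tall, a bystander; origin at its foot
- blue_box: blue box 68 x 68 x 50 mm, a bystander; origin at its underside
Mind the look-alikes: they are no part of the job. Of the things that look like the stage, the middle-sized one is meant.

How it is judged (in metres and radians):
On the way, in this order (a step that is already met when the one before it is completed fails the run):
1. the pump has been lifted out of its stand in the gripper (z of grease_pump in the frame of stand above 0.085 m and contact force between the fingers and grease_pump above 1 N), for 0.1 s.
2. the coupler has snapped squarely onto the nipple (distance between pump_seat and nipple_tip below 0.004 m and angle between the z axis of grease_pump and the z axis of nipple_tip, either way round below 0.12 rad), for 0.2 s.
At the end, for the whole second after the job is handed in: the pump, still gripped, is snapped onto the nipple (end of bore within 4 mm of the tip, axes within 0.12 rad) and holds it at least 4.5 mm into the collar against its spring, pressing with more than 8 N, at rest, the fingers not touching the nipple (all of step 2 and value of joint nipple above 0.0045 m and contact force between grease_pump and nipple above 8 N and contact force between the fingers and grease_pump above 3 N and contact force between the fingers and nipple below 0.5 N and linear speed of grease_pump below 0.02 m/s); the arm keeps its last pose, push and grip.
It fails at once if the pump is rammed against the nipple or stage (over 50 N) (contact force between grease_pump and stage above 50 N).
It fails at once if a bottle or the blue box is pushed away by more than 20 mm (distance of any of amber_bottle, white_bottle, blue_box from where it was at the start of the episode above 0.02 m).
It also fails if it takes over 51 s, if anything falls off the work surface, if the arm or the gripper's body presses on something with over 40 N, if the wrist force passes 120 N, or if a joint passes its speed limit or range.

### The arm

A 6-joint arm with a two-finger parallel gripper is mounted at the origin on a cart in front of the work surface, level with it; the furniture and walls round the work are solid. World frame = base frame: x ahead of the robot, y to its left, z up, the work surface at z = 0. Lengths are in mm, angles in rad, forces in N, time in s.
With the tool pointing down it reaches from about 350 to 775 mm from the base axis. Payload 7.3 kg.
Tool frame: the origin (TCP) lies on the centre line of the jaws, within the pads' length; the fingertips stand 25 mm ahead of it and the grasp point (between the pads) lies 6 mm ahead of it (ctrl.finger_overhang is the distance from the TCP to the fingertips, in mm); z points along the fingers, y is the direction in which the jaws open and shut (so a half turn about z gives the same grasp; the last joint's range is limited). The gripper opens to 92 mm and grips with 3 to 60 N. Pads are 19 mm wide; open, the fingers measure 130 mm over their backs; the gripper's body (75 mm by 190 mm) begins 47 mm behind the grasp point.
Start: joints at [-1.256, 0.342, 1.524, -0, 1.275, -0.146], TCP at [233.472, -470.248, 251.741] pointing down, gripper open.
Joint ranges: [-2.53, 2.53], [-0.77, 2.02], [0.04, 2.7], [-1, 4.14], [0.28, 2.66], [-3.11, 3.11]. Speed limits (rad/s): [2.57, 2.57, 3.14, 3.14, 3.14, 3.14].

### API

Orientations are given as [roll, pitch, yaw] about the fixed x, y, z axes, in that order (R = Rz(yaw) Ry(pitch) Rx(roll)).
In Python, from plant import ctrl gives the robot as it stands. The module is installed in compiled form; this text tells all that it offers.
- The arm moves only by the tool arm_command, never from a script. Its argument "steps" is a list that holds one entry, the list of rows, each a list of 5 numbers: the opening, from 0 (shut) to 1 (fully open), then the shift along the tool's x, y, z each as a share of 50 mm, from -1 to 1, then the turn about the tool's z as a share of 8 degrees, from -1 to 1. A call has 1 to 10 rows; each row shifts and turns the commanded pose from where the row before left it, along the tool's axes as they then stand; what a row does not reach is not made up. A row lasts 1/10 s, in which the tool goes at most 50 mm and 8.59 degrees, less where a joint would pass 70% of its speed; a pose out of reach is approached as far as the arm can. A call with a number of a shift or a turn outside -1 to 1 is refused whole. A call with a gripper value outside its range is refused whole. The fingers move at their own pace and stop on an object; "force" is the grip in N (left out, the last holds). Time passes only in rows, so rows that do not move let the fingers close. It gives the time, the measured TCP pose, the force and the opening at its end, in the units of the state.
- ctrl.get_obs(): the state, without advancing time (a new reading comes with each control period).
- ctrl.get_image(name): name is "scene" or "top"; returns a dict with "img" (480x640x3 uint8, blue, green, red), "vfov" (degrees; the focal length in pixels is half the picture's height over the tangent of half this angle, whatever the lens; pixels are square), "cx", "cy" (the principal point, pixels), "cam_to_world" (4x4, takes a point from camera to world coordinates). Camera axes: x right, y down, z forward; pixel columns grow to the right and rows downward; lengths in mm; the calibration is good to about 2 mm. A picture is of the moment at which its call begins. There is no depth.
- ctrl.job_done(): hands the job in, once; it reports no verdict.
The state is a dict: "time_s": time; "q": joint angles; "joint_velocities": joint speeds; "effort": joint torques, N m; "position": TCP position; "tcp_rot": TCP orientation; "force": force on the tool from outside, world axes, zero at the start; "ft_torque": the same for the moment, N m; "gripper_width": finger opening in mm.
Only numpy, scipy, OpenCV 4.12 (cv2) and the standard library are available. Lean on these libraries where they do the work, as an engineer would, in place of code of your own. Each camera call takes 0.05 s, during which the arm holds its last target. There are 200 camera calls.

## Working session

There is one attempt and no reset: what is moved stays moved. The work goes in short steps, Python scripts to look and compute and a tool call to move; the robot and the scene stay as the last step left them, time stands still between calls to the robot, and variables do not carry over. Pictures are saved under pics/ and viewed, about 8 in all and at most 12, crops included, and the job is handed in when it is done.

Besides the shell and the picture viewer there is one more tool, called after ">>>" by a JSON object that holds its "name" and its "arguments", one argument or row to a line. arm_command: Moves the arm, as the interface text tells. Shift numbers are shares of 50 mm and turn numbers shares of 8 degrees, none past 1 either way. Its arguments: {"type":"object","properties":{"steps":{"type":"array"},"force":{"type":"number"}},"required":["steps"]}

```bash
mkdir -p pics; cat > h.py <<'E'
from plant import ctrl
import numpy as np, cv2
def cam(n):
    d=ctrl.get_image(n); d['f']=240/np.tan(np.radians(d['vfov'])/2); return d
def ray(d,u,v):
    T=np.array(d['cam_to_world']); r=T[:3,:3]@np.array([(u-d['cx'])/d['f'],(v-d['cy'])/d['f'],1]); return T[:3,3],r/np.linalg.norm(r)
def onz(d,u,v,z):
    o,r=ray(d,u,v); return o+r*(z-o[2])/r[2]
def tri(d1,p1,d2,p2):
    o1,r1=ray(d1,*p1);o2,r2=ray(d2,*p2)
    s=np.linalg.lstsq(np.c_[r1,-r2],o2-o1,rcond=None)[0]
    a,b=o1+s[0]*r1,o2+s[1]*r2; return (a+b)/2,np.linalg.norm(a-b)
def proj(d,p):
    T=np.linalg.inv(np.array(d['cam_to_world'])); c=T[:3,:3]@np.array(p)+T[:3,3]; return c[:2]/c[2]*d['f']+[d['cx'],d['cy']]
E
python3 - <<'E'
from h import *
np.set_printoptions(precision=3,suppress=True)
for n in('scene','top'):
    d=cam(n); cv2.imwrite(f'pics/{n}0.png',d['img']); print(n,d['vfov'],d['cx'],d['cy'],np.array(d['cam_to_world']))
print(ctrl.get_obs(), ctrl.finger_overhang)
E
```

```text
scene 44.89063159747595 304.285844398162 242.82302331408914 [[  -0.544   -0.546    0.638 -158.818]
 [  -0.839    0.356   -0.411  654.65 ]
 [  -0.002   -0.759   -0.651  912.282]
 [   0.       0.       0.       1.   ]]
top 45.591213186126254 315.7759166379479 244.71614441729105 [[  -0.      -0.989    0.148  419.729]
 [  -1.      -0.003   -0.025  159.161]
 [   0.025   -0.148   -0.989 1232.028]
 [   0.       0.       0.       1.   ]]
{'time_s': 0.1, 'q': array([-1.256,  0.343,  1.525,  0.   ,  1.275, -0.146]), 'joint_velocities': array([-0.002, -0.002, -0.003, -0.001,  0.003,  0.   ]), 'effort': array([  0.002, -43.2  , -24.47 ,   0.072,   0.053,  -0.   ]), 'position': array([ 233.354, -469.936,  251.106]), 'tcp_rot': array([-3.14 , -0.   ,  0.461]), 'force': array([ 0.25 ,  0.303, -0.347]), 'ft_torque': array([ 0.002,  0.006, -0.024]), 'gripper_width': 91.80460849973315} 25.0
```

View pics/scene0.png

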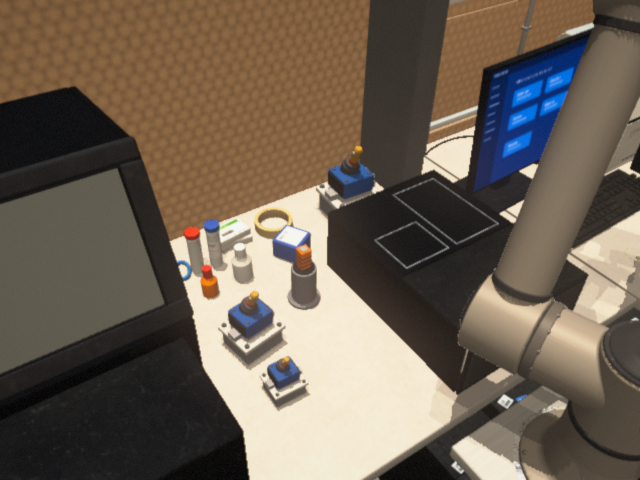

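View pics/top0.png

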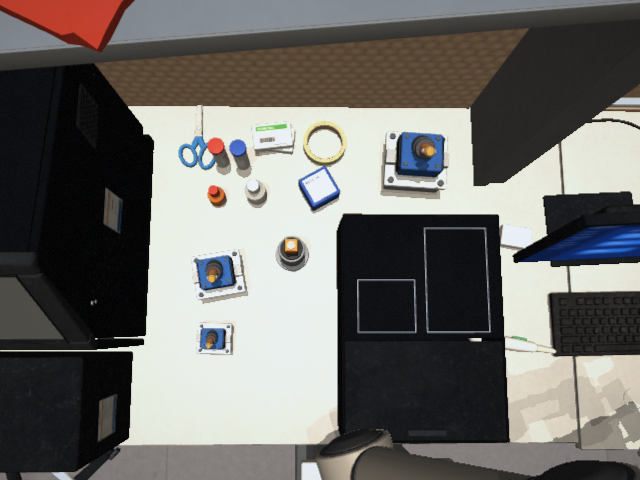

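The scene view shows three stages, with the middle-sized one at (252,325) and the pump in its stand at (304,275). In the top view the stage is at (218,272), the stand at (292,250), the box at (320,188) and the bottles at (216,195) and (256,190). I'll zoom in on the stage and pump next.

```bash
python3 - <<'E'
import cv2,numpy as np
s=cv2.imread('pics/scene0.png');t=cv2.imread('pics/top0.png')
def c(i,x,y,w,h,k): return cv2.resize(i[y:y+h,x:x+w],None,fx=k,fy=k,interpolation=cv2.INTER_CUBIC)
a=np.hstack([c(s,215,280,80,60,5),c(s,280,240,80,60,5)])
b=np.hstack([c(t,180,240,80,60,5),c(t,260,220,80,60,5)])
cv2.imwrite('pics/z.png',np.vstack([a,b]))
E
```

```text
(no output)
```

View pics/z.png

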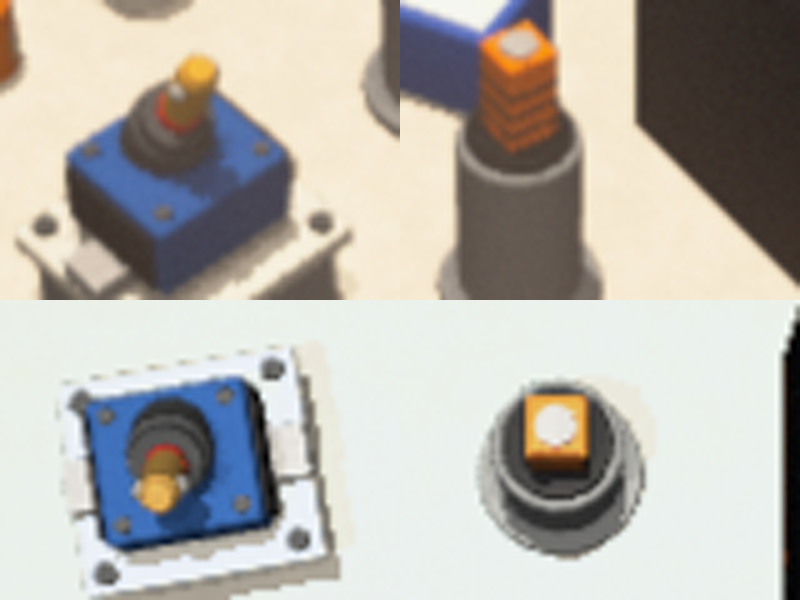

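The zoom shows the nipple leaning towards the bottom of the top view, which is world -x. Its tip is at scene (255.4,293.6) and top (211.4,278.4). The pump grip's end face is at scene (303.8,248.4) and top (291.2,245).

```bash
cat > m.py <<'E'
from h import *
np.set_printoptions(precision=1,suppress=True)
s=cam('scene');t=cam('top')
def mask(d,lo,hi,x,y,w,h):
    m=np.zeros(d['img'].shape[:2],np.uint8); m[y:y+h,x:x+w]=cv2.inRange(cv2.cvtColor(d['img'],cv2.COLOR_BGR2HSV),lo,hi)[y:y+h,x:x+w]
    c=max(cv2.findContours(m,0,1)[0],key=cv2.contourArea); return m,c
for nm,lo,hi,box,z in(('blue',(100,110,110),(125,255,255),(190,245,60,60),94),('grip',(5,120,200),(25,255,255),(280,230,24,30),141)):
    m,c=mask(t,lo,hi,*box)
    b=cv2.boxPoints(cv2.minAreaRect(c)); P=np.array([onz(t,u,v,z) for u,v in b])
    print(nm,b.round(1).tolist()); print(' ctr',P.mean(0),'edges',[ (np.linalg.norm(e).round(1),np.degrees(np.arctan2(e[1],e[0])).round(1)) for e in np.diff(P,axis=0)])
    print([onz(t,*p,z)[:2].round(1).tolist() for p in cv2.approxPolyDP(cv2.convexHull(c),1.5,True)[:,0].astype(float)])
# white silver cap of the grip, centroid top/scene
for d,box in((t,(284,238,14,14)),(s,(296,242,16,12))):
    h=cv2.cvtColor(d['img'],cv2.COLOR_BGR2HSV);x,y,w,hh=box
    mm=cv2.inRange(h,(0,0,120),(180,70,255))[y:y+hh,x:x+w]; q=cv2.connectedComponentsWithStats(mm); i=1+np.argmax(q[2][1:,4]); print('cap',q[3][i]+[x,y],q[2][i])
print('tip',tri(s,(255.4,293.6),t,(211.4,278.4)),'band',tri(s,(249.4,303.6),t,(213.4,271)),'grip top',tri(s,(303.8,248.4),t,(291.2,245)), onz(t,291.2,245,141), onz(s,303.8,248.4,141))
# black box obstacle top height and monitor
print('blkbox',tri(s,(329,222),t,(338,216)),tri(s,(436,172),t,(498,216)))
for n,p in (('amber',(216,194)),('white',(256,190)),('box',(320,188))): print(n,onz(t,*p,60))
# plate corners (z=50)
print('plate',[onz(t,180+u/5,240+(v-300)/5,50)[:2].round(1).tolist() for u,v in((66,382),(294,347),(330,552),(88,596))])
# stand rim ellipse in top
E
python3 m.py
```

```text
blue [[196.39999389648438, 260.29998779296875], [227.8000030517578, 255.0], [232.60000610351562, 283.3999938964844], [201.10000610351562, 288.6000061035156]]
 ctr [534.4 332.3  94. ] edges [(np.float64(63.3), np.float64(-80.2)), (np.float64(57.8), np.float64(-169.4)), (np.float64(62.8), np.float64(99.6))]
[[566.2, 306.2], [512.1, 299.0], [502.1, 356.1], [555.9, 367.6]]
grip [[285.0, 239.0], [296.0, 239.0], [296.0, 250.0], [285.0, 250.0]]
 ctr [582.9 180.4 141. ] edges [(np.float64(21.2), np.float64(-89.8)), (np.float64(21.5), np.float64(-179.7)), (np.float64(21.2), np.float64(90.2))]
[[593.6, 171.8], [572.2, 169.7], [572.1, 190.9], [593.6, 191.1]]
cap [290.5 244.6] [ 3  3  8  8 53]
cap [303.1 248.2] [ 4  3  7  6 24]
tip (array([515.1, 327.7, 152.6]), np.float64(2.729900272430648)) band (array([534. , 331.6, 111.5]), np.float64(0.5741513137917178)) grip top (array([581.4, 178.7, 142.1]), np.float64(0.8440504895329808)) [581.9 179.  141. ] [582.2 177.7 141. ]
blkbox (array([637.7,  83.5, 131.8]), np.float64(10.724356783173336)) (array([ 637.9, -226.3,  146.4]), np.float64(5.181096802802164))
amber [701.4 338.5  60. ]
white [710.4 255.1  60. ]
box [715.5 120.6  60. ]
plate [[570.8, 383.8], [585.8, 289.7], [500.4, 273.3], [482.2, 372.1]]
```

The measurements agree with the data given:
- The nipple tip is near (515,328,153), leaning 25° towards azimuth -170°.
- The grip top comes out at z 142, against 141 expected, with its sides square to the world axes.

The tool can't tilt. So I'll grip the pump, half lift it, and use the stand's rim to pivot it 25° in the jaws. First the tool goes over to the pump.

>>> {"name": "arm_command", "arguments": {
  "steps": [
    [[0.8,0,0,0,0.825],[0.8,0,0,0,0.825],[0.8,0,0,0,0.825],[0.8,0,0,0,0.825],[0.8,0.45,-0.85,0,0],[0.8,0.45,-0.85,0,0],[0.8,0.45,-0.85,0,0],[0.8,0.45,-0.85,0,0],[0.8,0.45,-0.85,0,0],[0.8,0.45,-0.85,0,0]]
  ]
}}

```text
time_s: 1.2
position: [368.9, -213.5, 251.8]
tcp_rot: [3.141, -0.0, -0.0]
force: [-0.1, 0.6, -0.4]
gripper_width: 73.5
```

>>> {"name": "arm_command", "arguments": {
  "steps": [
    [[0.8,0.45,-0.85,0,0],[0.8,0.45,-0.85,0,0],[0.8,0.45,-0.85,0,0],[0.8,0.45,-0.85,0,0],[0.8,0.45,-0.85,0,0],[0.8,0.45,-0.85,0,0],[0.8,0,0,0,0],[0.8,0,0,0,0]]
  ]
}}

```text
time_s: 2.0
position: [503.3, 40.7, 251.2]
tcp_rot: [3.141, 0.001, 0.003]
force: [-0.2, -0.8, -0.1]
gripper_width: 73.4
```

>>> {"name": "arm_command", "arguments": {
  "steps": [
    [[0.8,0.394,-0.69,0,0],[0.8,0.394,-0.69,0,0],[0.8,0.394,-0.69,0,0],[0.8,0.394,-0.69,0,0],[0.8,0,0,0.5,0],[0.8,0,0,0.5,0],[0.8,0,0,0.5,0],[0.8,0,0,0.5,0],[0.8,0,0,0.3,0],[0.8,0,0,0,0]]
  ]
}}

```text
time_s: 3.0
position: [580.8, 175.6, 134.3]
tcp_rot: [3.14, 0.005, -0.002]
force: [-0.3, 0.3, -0.1]
gripper_width: 73.5
```

```bash
python3 - <<'E'
from h import *
np.set_printoptions(precision=1,suppress=True)
s=cam('scene');t=cam('top'); print(ctrl.get_obs()['position'])
for p in((243,432),(188,310),(178,240)): print('scene z0',onz(s,*p,0))
for p in((153,137),(145,335),(133,350),(133,440)): print('top',[onz(t,*p,z)[:2] for z in(0,200,400)])
c=lambda i,x,y,w,h,k: cv2.resize(i[y:y+h,x:x+w],None,fx=k,fy=k)
cv2.imwrite('pics/g.png',np.hstack([c(s['img'],230,170,160,160,2.5),c(t['img'],210,180,160,160,2.5)]))
E
```

```text
[582.5 176.5 137.2]
scene z0 [366.5 444.3  -0. ]
scene z0 [685.1 404.8   0. ]
scene z0 [910.2 329.5   0. ]
top [array([845.1, 490.8]), array([776.1, 436.9]), array([707. , 383.1])]
top [array([409.3, 489.6]), array([411. , 435.9]), array([412.7, 382.3])]
top [array([378.1, 513.3]), array([384.8, 455.8]), array([391.6, 398.3])]
top [array([195.6, 504.9]), array([232. , 448.7]), array([268.4, 392.6])]
```

View pics/g.png

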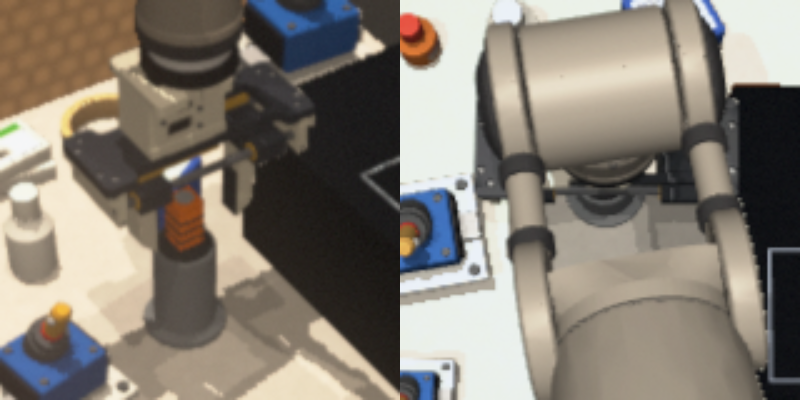

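The jaws straddle the orange grip in the view. I'll go down the last 12 mm and close.

>>> {"name": "arm_command", "arguments": {
  "steps": [
    [[0.8,0,-0.05,0.12,0],[0.8,0,0,0.12,0],[0.8,0,0,0,0],[0.2,0,0,0,0],[0,0,0,0,0],[0,0,0,0,0],[0,0,0,0,0],[0,0,0,0,0],[0,0,0,0,0]]
  ],
  "force": 25
}}

```text
time_s: 4.0
position: [582.3, 180.2, 124.7]
tcp_rot: [3.141, -0.0, 0.0]
force: [-0.4, -0.2, -0.3]
gripper_width: 30.3
```

```bash
python3 - <<'E'
from h import *
np.set_printoptions(precision=3,suppress=True)
s=cam('scene');t=cam('top');o=ctrl.get_obs();print(o['position'],o['tcp_rot'],o['force'],o['ft_torque'],o['gripper_width'])
for a in((137,148),(188,310)):
  for b in((153,140),(149,240)): print(a,b,tri(s,a,t,b))
E
```

```text
[582.289 180.266 124.736] [ 3.142 -0.     0.   ] [ 0.14   0.042 -0.389] [ 0.077  0.059 -0.   ] 23.898746015151275
(137, 148) (153, 140) (array([722.422, 408.526, 373.919]), np.float64(40.3342265958388))
(137, 148) (149, 240) (array([565.042, 417.515, 452.672]), np.float64(103.94323820944717))
(188, 310) (153, 140) (array([790.988, 439.357, -32.458]), np.float64(153.48257952832984))
(188, 310) (149, 240) (array([586.27 , 446.551, 118.612]), np.float64(26.52050195227111))
```

```bash
python3 - <<'E'
from h import *
np.set_printoptions(precision=1,suppress=True)
s=cam('scene');t=cam('top')
for a in((137,148),(105,92)):
  for b in((145,335),(153,140),(65,65),(96,72)): print(a,b,*tri(s,a,t,b))
for y in(390,420,450):
  for x in(412,720): print(x,y,[(proj(s,(x,y,z)).round().tolist(),proj(t,(x,y,z)).round().tolist()) for z in(0,200,374)])
v=np.hstack([cv2.resize(i[y:y+300,:260],None,fx=1.5,fy=1.5) for i,y in((s['img'],80),(t['img'],60))])
cv2.imwrite('pics/c.png',cv2.convertScaleAbs(v,alpha=2.5,beta=15))
E
```

```text
(137, 148) (145, 335) [442.  423.8 518.7] 152.76066370894614
(137, 148) (153, 140) [722.4 408.5 373.9] 40.3342265958388
(137, 148) (65, 65) [771.7 463.3 407.1] 119.98428119778535
(137, 148) (96, 72) [790.2 444.6 378.5] 82.23850945114731
(105, 92) (145, 335) [444.7 425.1 591.1] 191.75176203866496
(105, 92) (153, 140) [700.5 412.3 480.8] 106.63192678460817
(105, 92) (65, 65) [764.  463.7 491.8] 36.40807823938612
(105, 92) (96, 72) [775.1 446.  473.6] 0.03817820730568705
412 390 [([257.0, 399.0], [192.0, 334.0]), ([250.0, 326.0], [171.0, 334.0]), ([243.0, 245.0], [144.0, 335.0])]
720 390 [([188.0, 297.0], [197.0, 192.0]), ([174.0, 226.0], [177.0, 166.0]), ([159.0, 149.0], [153.0, 135.0])]
412 420 [([243.0, 407.0], [178.0, 334.0]), ([234.0, 334.0], [154.0, 334.0]), ([224.0, 252.0], [124.0, 335.0])]
720 420 [([175.0, 303.0], [183.0, 192.0]), ([159.0, 231.0], [161.0, 166.0]), ([143.0, 154.0], [134.0, 134.0])]
412 450 [([228.0, 414.0], [164.0, 334.0]), ([217.0, 342.0], [137.0, 334.0]), ([204.0, 260.0], [103.0, 335.0])]
720 450 [([162.0, 308.0], [169.0, 192.0]), ([145.0, 237.0], [145.0, 166.0]), ([126.0, 159.0], [114.0, 134.0])]
```

View pics/c.png

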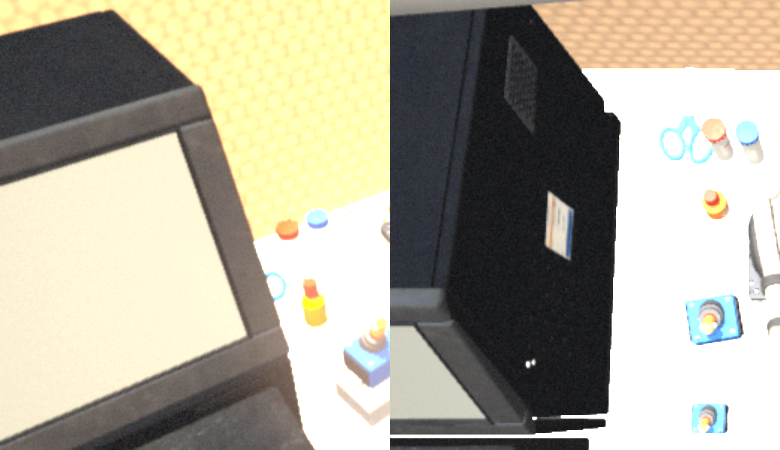

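The brightened picture shows the cabinet's side face at about y 450–490. The gripper body reaches about y 420 at the stage, so it clears. The grip closed at 23.9 mm against a 24 mm square. Now I'll lift 40 mm and yaw +10° to match the nipple's lean plane.

>>> {"name": "arm_command", "arguments": {
  "steps": [
    [[0,0,0,-0.2,0],[0,0,0,-0.2,0],[0,0,0,-0.2,0],[0,0,0,-0.2,0],[0,0,0,0,-0.625],[0,0,0,0,-0.625],[0,0,0,0,0],[0,0,0,0,0]]
  ]
}}

```text
time_s: 5.0
position: [582.3, 180.2, 165.1]
tcp_rot: [3.141, -0.0, 0.172]
force: [0.5, -0.4, -2.4]
gripper_width: 23.5
```

>>> {"name": "arm_command", "arguments": {
  "steps": [
    [[0,-0.08,0,0,0],[0,-0.08,0,0,0],[0,-0.08,0,0,0],[0,-0.08,0,0,0],[0,0,0,0,0]]
  ]
}}

```text
time_s: 5.5
position: [568.0, 177.7, 166.1]
tcp_rot: [3.142, -0.006, 0.174]
force: [4.7, 0.6, -1.5]
gripper_width: 24.0
```

>>> {"name": "arm_command", "arguments": {
  "steps": [
    [[0,-0.08,0,0,0],[0,-0.08,0,0,0],[0,-0.08,0,0,0],[0,-0.08,0,0,0],[0,-0.08,0,0,0],[0,0,0,0,0],[0,0,0,0,0]]
  ]
}}

```text
time_s: 6.2
position: [547.9, 174.2, 165.6]
tcp_rot: [3.142, -0.004, 0.174]
force: [5.4, 0.5, -0.6]
gripper_width: 23.9
```

```bash
python3 - <<'E'
from h import *
np.set_printoptions(precision=3,suppress=True)
s=cam('scene');t=cam('top');o=ctrl.get_obs();print(o['position'],o['tcp_rot'],o['force'],o['ft_torque'],o['gripper_width'])
c=lambda i,x,y,w,h,k: cv2.resize(i[y:y+h,x:x+w],None,fx=k,fy=k,interpolation=cv2.INTER_CUBIC)
cv2.imwrite('pics/p.png',np.hstack([c(s['img'],250,200,110,110,5)]))
E
```

```text
[547.964 174.188 165.566] [ 3.142 -0.004  0.174] [ 4.423  1.986 -1.502] [ 0.291 -1.116 -0.012] 23.79229721297441
```

View pics/p.png

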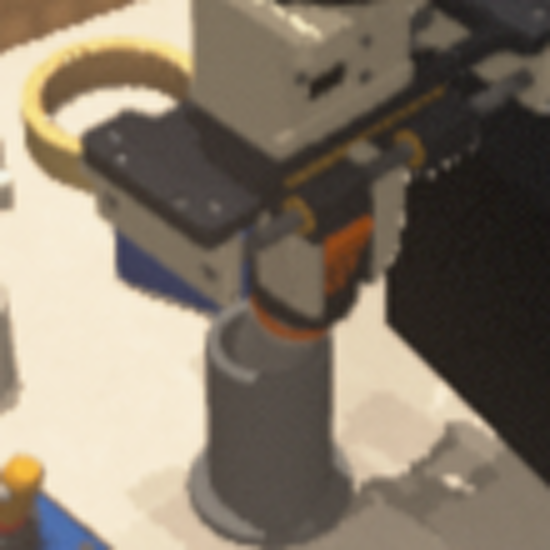

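The pump now leans in the jaws, with its flange tilted. I'll clamp at 60 N and lift out.

>>> {"name": "arm_command", "arguments": {
  "steps": [
    [[0,0,0,0,0],[0,0,0,0,0],[0,0,0,-0.2,0],[0,0,0,-0.3,0],[0,0,0,-0.4,0],[0,0,0,-0.4,0],[0,0,0,-0.4,0],[0,0,0,-0.2,0],[0,0,0,0,0],[0,0,0,0,0]]
  ],
  "force": 60
}}

```text
time_s: 7.3
position: [546.1, 173.9, 258.8]
tcp_rot: [3.141, 0.002, 0.174]
force: [-0.1, 0.6, -2.5]
gripper_width: 23.7
```

```bash
python3 - <<'E'
from h import *
np.set_printoptions(precision=3,suppress=True)
s=cam('scene');t=cam('top');o=ctrl.get_obs();print(o['position'],o['tcp_rot'],o['force'],o['ft_torque'],o['gripper_width'])
c=lambda i,x,y,w,h,k: cv2.resize(i[y:y+h,x:x+w],None,fx=k,fy=k,interpolation=cv2.INTER_CUBIC)
cv2.imwrite('pics/p2.png',np.hstack([c(s['img'],260,160,100,120,5)]))
E
```

```text
[546.072 173.906 258.3  ] [3.142 0.003 0.175] [ 1.349  0.011 -3.78 ] [-0.025  0.031  0.029] 23.800887310353595
```

View pics/p2.png

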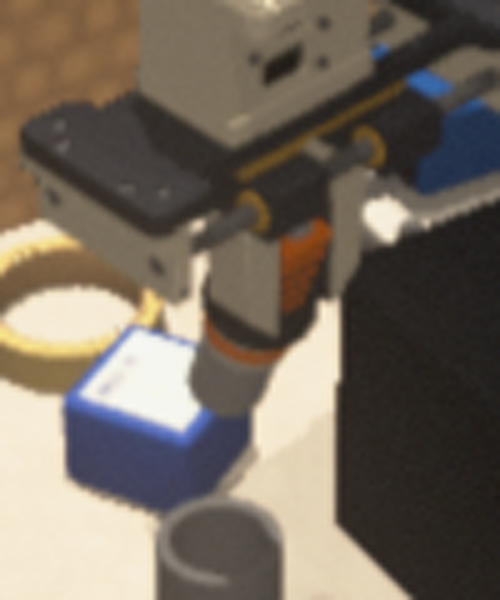

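```bash
python3 - <<'E'
from h import *
np.set_printoptions(precision=1,suppress=True)
s=cam('scene');P=ctrl.get_obs()['position'];G=P-[0,0,6]
for th in(15,20,25,30):
    a=np.radians(th);n=np.array([-np.sin(a)*np.cos(.175),-np.sin(a)*np.sin(.175),np.cos(a)])
    q=[(proj(s,G-k*n)-[260,160])*5 for k in(83.7,52.7,28.7)]
    print(th,q,'dir',(q[0]-q[1])/np.linalg.norm(q[0]-q[1]))
g=s['img'][215:260,285:330]; print(cv2.cvtColor(g,cv2.COLOR_BGR2GRAY)[::3])
E
```

```text
15 [array([239.1, 404. ]), array([253.5, 354.7]), array([265.1, 315. ])] dir [-0.3  1. ]
20 [array([227. , 391.4]), array([245.7, 346.6]), array([260.8, 310.6])] dir [-0.4  0.9]
25 [array([215.3, 378. ]), array([238.2, 338. ]), array([256.6, 305.8])] dir [-0.5  0.9]
30 [array([204.1, 363.7]), array([231. , 328.9]), array([252.6, 300.8])] dir [-0.6  0.8]
[[104 108 110 110 112 107 100  95 109 115 122 122 132 180 227 215 131 109
  109 109 107 107 108 110 113 111 112 112 111 110 101  73  67  68  68  66
   64  65  48  43  61  95 109 109  99]
 [ 91  87  96 134 182 153 120 113 114 119 121 104 117 176 210 111  72 101
  110 109 110 108 108 111 114 112 112 114 112 111 101  66  67  71  67  62
   55  45  43  44  59  95 103  71  45]
 [224 187 141 175 205 219 205 178 205 187 180 210 223 231 219 140  63  51
   66  83  97 107 108 108 110 112 112 113 111 111 101  69  67  59  59  49
   45  55 125 204 214 216 187  76  36]
 [218 192 195 208 212 176 117 126 197 232 234 233 233 233 226 186  92  59
   47  47  48  49  58  71  91 109 111 111 111 107  86  52  44  43  44  44
   51 103 188 231 234 233 211  87  
[... 1361 characters left out ...]
3  99  82  70  67  64  64
   63  65  64  60  61  63  87 158 228 235 234 233 233 233 230 222 216 214
  212 214 214 213 211 188  81  41  43]
 [ 71  71  73  71  73  73  72  71  74  70  71  70  67  67  66  64  64  65
   63  62  63  66  87 125 149 156 186 226 223 219 215 214 212 213 213 212
  213 213 213 213 212 189  80  42  42]
 [ 70  71  71  70  69  71  71  71  71  70  70  68  66  66  64  66  63  62
   62  72 100 136 149 159 199 212 215 217 217 219 218 214 213 213 214 213
  214 214 212 215 214 190  82  44  45]
 [ 71  70  70  70  71  72  68  71  70  69  67  68  68  66  65  64  65  74
   98 124 132 154 194 214 216 216 216 218 218 217 217 215 215 213 214 215
  215 214 214 213 212 187  79  43  42]]
```

The pump is out of the stand, tilted about 20–22° by the edge slopes and the mouth position. I'll bring the mouth to about 20 mm in front of the nipple tip.

>>> {"name": "arm_command", "arguments": {
  "steps": [
    [[0,-0.105,-0.392,0,0],[0,-0.105,-0.392,0,0],[0,-0.105,-0.392,0,0],[0,-0.105,-0.392,0,0],[0,-0.105,-0.392,0,0],[0,-0.105,-0.392,0,0],[0,-0.105,-0.392,0,0],[0,-0.105,-0.392,0,0],[0,0,0,0,0],[0,0,0,0,0]]
  ]
}}

```text
time_s: 8.45
position: [477.9, 321.1, 259.0]
tcp_rot: [3.141, 0.001, 0.176]
force: [0.6, -0.0, -3.3]
gripper_width: 23.7
```

```bash
python3 - <<'E'
from h import *
np.set_printoptions(precision=3,suppress=True)
s=cam('scene');t=cam('top');o=ctrl.get_obs();P=o['position'];print(P,o['tcp_rot'],o['force'],o['ft_torque'],o['gripper_width'])
G=P-[0,0,6]
for th in(17,20,23,26):
    a=np.radians(th);n=np.array([-np.sin(a)*np.cos(.175),-np.sin(a)*np.sin(.175),np.cos(a)])
    print(th,(proj(s,G-83.7*n)-[200,220])*7,(proj(s,G-52.7*n)-[200,220])*7)
T=(515.1,327.7,152.6);print('tip',(proj(s,T)-[200,220])*7)
c=lambda i,x,y,w,h,k: cv2.resize(i[y:y+h,x:x+w],None,fx=k,fy=k,interpolation=cv2.INTER_CUBIC)
cv2.imwrite('pics/n.png',c(s['img'],200,220,100,85,7))
cv2.imwrite('pics/nt.png',t['img'])
E
```

```text
[478.436 320.455 259.254] [3.141 0.001 0.174] [ 0.473 -0.277 -3.414] [-0.008  0.08   0.051] 23.778528120703697
17 [412.407 482.844] [429.293 417.701]
20 [401.751 470.556] [422.405 409.831]
23 [391.271 457.862] [415.626 401.685]
26 [380.989 444.789] [408.973 393.282]
tip [382.777 514.474]
```

View pics/n.png

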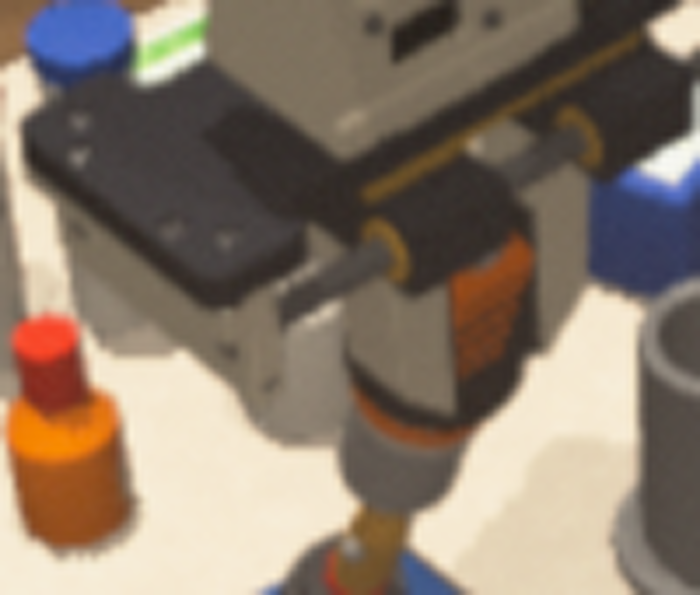

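```bash
python3 - <<'E'
from h import *
np.set_printoptions(precision=2,suppress=True)
s=cam('scene');g=cv2.cvtColor(s['img'],cv2.COLOR_BGR2GRAY).astype(float)
for y in range(279,294):
    r=g[y]; L=[x+(r[x]-165)/(r[x]-r[x+1]) for x in range(240,262) if r[x]>165>=r[x+1]]; R=[x+(r[x]-165)/(r[x]-r[x+1]) for x in range(258,275) if r[x]<165<=r[x+1]]
    print(y,L[-1:],R[:1])
P=ctrl.get_obs()['position'];G=P-[0,0,6];T=np.array((515.1,327.7,152.6))
N=lambda th:np.array([-np.sin(np.radians(th))*np.cos(.175),-np.sin(np.radians(th))*np.sin(.175),np.cos(np.radians(th))])
for th in(14,17,20,23,26):
    d=proj(s,G-80*N(th))-proj(s,G-55*N(th)); print(th,d[0]/d[1],proj(s,G-83.7*N(th)))
print('T',proj(s,T),'T+15n',proj(s,T+15*N(25)), 'd/dx,dy,dz',[proj(s,T+e*10)-proj(s,T) for e in np.eye(3)])
E
```

```text
279 [] [np.float64(269.4848484848485)]
280 [] [np.float64(268.59154929577466)]
281 [] [np.float64(267.859375)]
282 [] [np.float64(267.171875)]
283 [] [np.float64(266.5652173913044)]
284 [np.float64(247.72549019607843)] [np.float64(266.12307692307695)]
285 [np.float64(247.9322033898305)] [np.float64(265.61971830985914)]
286 [np.float64(248.21052631578948)] [np.float64(265.42857142857144)]
287 [np.float64(248.46153846153845)] [np.float64(265.1363636363636)]
288 [np.float64(248.81159420289856)] [np.float64(264.5945945945946)]
289 [np.float64(249.71666666666667)] [np.float64(264.0655737704918)]
290 [np.float64(250.7017543859649)] [np.float64(263.1774193548387)]
291 [np.float64(251.5142857142857)] [np.float64(262.13793103448273)]
292 [np.float64(251.296875)] [np.float64(260.39285714285717)]
293 [np.float64(250.44444444444446)] [np.float64(258.44117647058823)]
14 -0.1880836159866651 [260.46 290.58]
17 -0.25916705732808926 [258.92 288.88]
20 -0.34004335028141347 [257.4  287.13]
23 -0.43343533994807326 [255.9  285.31]
26 -0.5431432927926824 [254.43 283.45]
T [254.68 293.5 ] T+15n [256.48 290.04] d/dx,dy,dz [array([-2.67, -3.28]), array([-4.82,  2.16]), array([-0.32, -3.87])]
```

A closer look at the right-hand edge slope and the mouth position gives a tilt of 21.5°, and the mouth is about 4.5 mm off the nipple axis. I'll correct that sideways and approach to about 3 mm from the tip.

>>> {"name": "arm_command", "arguments": {
  "steps": [
    [[0,-0.09,-0.01,0,0],[0,0,0,0,0],[0,0.046,0,0.1,0],[0,0.046,0,0.1,0],[0,0.046,0,0.1,0],[0,0.046,0,0.1,0],[0,0,0,0,0],[0,0,0,0,0]]
  ]
}}

```text
time_s: 9.4
position: [482.8, 322.4, 239.4]
tcp_rot: [3.141, 0.001, 0.175]
force: [-1.0, 0.3, -2.7]
gripper_width: 23.9
```

```bash
cat > st.py <<'E'
from h import *
np.set_printoptions(precision=2,suppress=True)
o=ctrl.get_obs();P=o['position'];G=P-[0,0,6];T=np.array((515.1,327.7,152.6));d=G-T
c,s=np.cos(.175),np.sin(.175)
print('t',o['time_s'],'P',P,'rot',o['tcp_rot'],'F',o['force'],'M',o['ft_torque'],'w',o['gripper_width'])
print('G-T s,y,z',d[0]*c+d[1]*s,d[0]*s-d[1]*c,d[2],' aim -24.4 0 52.3 (seated)')
E
python3 st.py; python3 - <<'E'
from h import *
s=cam('scene');t=cam('top')
c=lambda i,x,y,w,h,k: cv2.resize(i[y:y+h,x:x+w],None,fx=k,fy=k,interpolation=cv2.INTER_CUBIC)
cv2.imwrite('pics/n2.png',np.hstack([c(s['img'],225,255,60,60,6.6),c(t['img'],180,230,60,60,6.6)]))
E
```

```text
t 9.4 P [482.76 322.44 239.4 ] rot [3.14 0.   0.17] F [-1.03  0.29 -2.68] M [0.04 0.05 0.03] w 23.931345960691708
G-T s,y,z -32.75843247972862 -0.4495886108891458 80.80121453122399  aim -24.4 0 52.3 (seated)
```

View pics/n2.png

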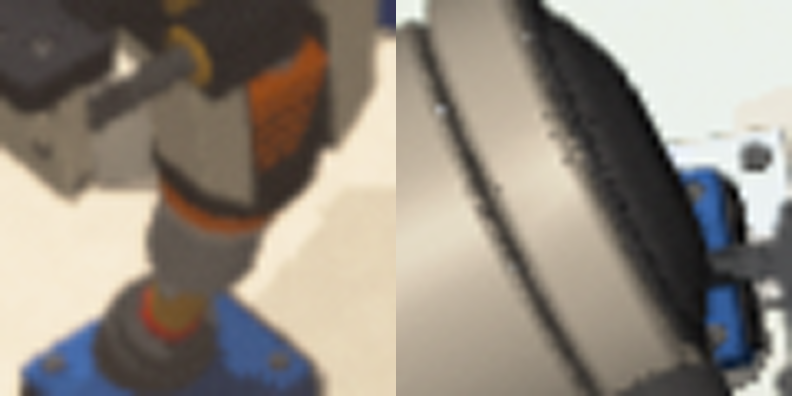

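The coupler looks lined up over the nipple, with the tip right below the mouth. I'll move slowly on to about 8 mm of overlap, short of the balls, and read the force.

>>> {"name": "arm_command", "arguments": {
  "steps": [
    [[0,0.0135,0,0.0255,0],[0,0.0135,0,0.0255,0],[0,0.0135,0,0.0255,0],[0,0.0135,0,0.0255,0],[0,0.0135,0,0.0255,0],[0,0.0135,0,0.0255,0],[0,0.0135,0,0.0255,0],[0,0.0135,0,0.0255,0],[0,0,0,0,0]]
  ]
}}

```text
time_s: 10.4
position: [487.1, 323.9, 229.6]
tcp_rot: [-3.141, 0.002, 0.175]
force: [-5.5, 2.0, 0.3]
gripper_width: 23.9
```

```bash
python3 st.py
```

```text
t 10.4 P [487.07 323.91 229.58] rot [-3.14  0.    0.18] F [-5.48  1.98  0.28] M [0.51 1.22 0.11] w 23.882466407396986
G-T s,y,z -28.2581515785823 -1.1459037063458655 70.98485739929984  aim -24.4 0 52.3 (seated)
```

>>> {"name": "arm_command", "arguments": {
  "steps": [
    [[0,-0.02,-0.01,0,0],[0,-0.02,-0.01,0,0],[0,0,0,0,0]]
  ]
}}

```text
time_s: 10.7
position: [486.3, 324.2, 229.6]
tcp_rot: [-3.142, -0.001, 0.175]
force: [-0.3, 2.2, -2.6]
gripper_width: 24.0
```

```bash
python3 st.py
```

```text
t 10.7 P [486.25 324.16 229.59] rot [-3.14 -0.    0.17] F [-0.33  2.18 -2.62] M [0.36 0.23 0.05] w 24.03199052120815
G-T s,y,z -29.02086654674233 -1.5387607617349293 70.98980250766812  aim -24.4 0 52.3 (seated)
```

>>> {"name": "arm_command", "arguments": {
  "steps": [
    [[0,0,-0.02,0,0],[0,0.0125,0,0.027,0],[0,0.0125,0,0.027,0],[0,0.0125,0,0.027,0],[0,0,0,0,0]]
  ]
}}

```text
time_s: 11.2
position: [487.9, 325.1, 224.9]
tcp_rot: [3.141, -0.0, 0.174]
force: [0.5, -0.3, -3.8]
gripper_width: 23.7
```

```bash
python3 st.py
```

```text
t 11.2 P [487.91 325.12 224.87] rot [ 3.14 -0.    0.17] F [ 0.54 -0.35 -3.83] M [-0.03 -0.06  0.03] w 23.65538496556216
G-T s,y,z -27.22656299542233 -2.1921357354989257 66.26641207306255  aim -24.4 0 52.3 (seated)
```

>>> {"name": "arm_command", "arguments": {
  "steps": [
    [[0,0.0125,0,0.027,0],[0,0.0125,0,0.027,0],[0,0.0125,0,0.027,0],[0,0,0,0,0]]
  ]
}}

```text
time_s: 11.6
position: [489.5, 325.6, 220.9]
tcp_rot: [3.141, 0.0, 0.175]
force: [0.0, -1.2, -3.9]
gripper_width: 23.4
```

```bash
python3 st.py
```

```text
t 11.6 P [489.55 325.61 220.9 ] rot [3.14 0.   0.17] F [ 0.03 -1.21 -3.87] M [-0.13  0.08  0.03] w 23.39347754497623
G-T s,y,z -25.52561423348325 -2.39160748484001 62.30462295657054  aim -24.4 0 52.3 (seated)
```

>>> {"name": "arm_command", "arguments": {
  "steps": [
    [[0,0.0125,0.01,0.027,0],[0,0.0125,0,0.027,0],[0,0.0125,0,0.027,0],[0,0,0,0,0]]
  ]
}}

```text
time_s: 12.0
position: [491.4, 325.5, 217.1]
tcp_rot: [3.141, 0.0, 0.174]
force: [0.6, 0.4, -3.0]
gripper_width: 23.5
```

```bash
python3 st.py
```

```text
t 12.0 P [491.37 325.48 217.06] rot [3.14 0.   0.17] F [ 0.64  0.37 -2.99] M [ 0.03  0.05 -0.04] w 23.502265951520496
G-T s,y,z -23.758617216803962 -1.9485072020804166 58.46485126133044  aim -24.4 0 52.3 (seated)
```

```bash
python3 - <<'E'
from h import *
s=cam('scene')
c=lambda i,x,y,w,h,k: cv2.resize(i[y:y+h,x:x+w],None,fx=k,fy=k,interpolation=cv2.INTER_CUBIC)
i=cv2.convertScaleAbs(c(s['img'],225,265,60,55,10),alpha=1.6)
cv2.imwrite('pics/n3.png',i)
print([(proj(s,np.array((515.1,327.7,152.6))-k*np.array([-.416,-.0734,.906]))-[225,265])*10 for k in(0,26,40)])
E
```

```text
[array([296.82452222, 284.96346397]), array([266.70946034, 342.91651928]), array([250.98379055, 373.17880514])]
```

View pics/n3.png

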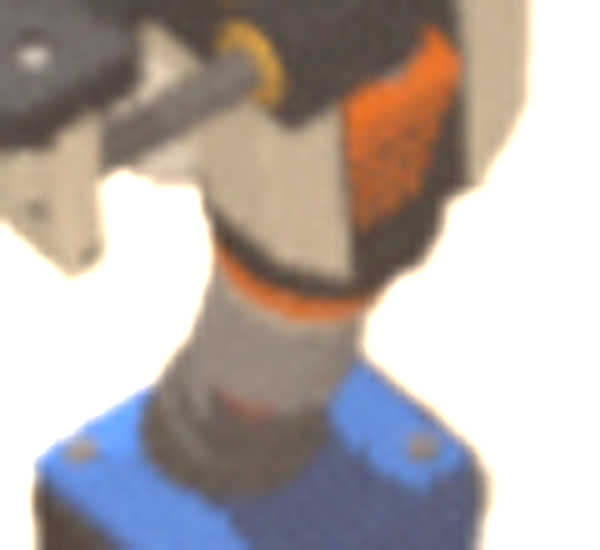

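Projecting from the kinematics puts the coupler mouth at about (271,345) in the crop, and the rim seen there agrees, so the nipple is roughly 20 mm inside the bore. The red band is still visible just under the rim. I'll carry on in small steps, easing the grip towards the 25° line.

>>> {"name": "arm_command", "arguments": {
  "steps": [
    [[0,0,0,0.02,0],[0,0,0,0.02,0],[0,0,0,0.02,0],[0,0,0,0,0]]
  ]
}}

```text
time_s: 12.45
position: [491.4, 325.5, 214.9]
tcp_rot: [-3.141, -0.001, 0.175]
force: [-2.4, -0.3, 2.3]
gripper_width: 23.8
```

```bash
python3 st.py
```

```text
t 12.45 P [491.43 325.54 214.92] rot [-3.14 -0.    0.17] F [-2.37 -0.3   2.32] M [-0.1   0.28 -0.03] w 23.805258406361034
G-T s,y,z -23.6859384056838 -1.990174067043255 56.32119929785918  aim -24.4 0 52.3 (seated)
```

>>> {"name": "arm_command", "arguments": {
  "steps": [
    [[0,0.004,0,0.018,0],[0,0.004,0,0.018,0],[0,0,0,0,0]]
  ]
}}

```text
time_s: 12.75
position: [491.9, 325.7, 213.7]
tcp_rot: [-3.141, -0.001, 0.175]
force: [-2.6, -1.8, 6.5]
gripper_width: 23.5
```

```bash
python3 st.py
```

```text
t 12.75 P [491.94 325.66 213.69] rot [-3.14 -0.    0.17] F [-2.56 -1.81  6.46] M [-0.23  0.51 -0.03] w 23.464023299048343
G-T s,y,z -23.165771235460824 -2.0204444385550766 55.090544114658655  aim -24.4 0 52.3 (seated)
```

>>> {"name": "arm_command", "arguments": {
  "steps": [
    [[0,0.004,0,0.018,0],[0,0,0,0,0]]
  ]
}}

```text
time_s: 12.95
position: [492.2, 325.7, 212.9]
tcp_rot: [-3.141, -0.002, 0.175]
force: [-3.6, -1.9, 7.7]
gripper_width: 23.8
```

>>> {"name": "arm_command", "arguments": {
  "steps": [
    [[0,0.004,0.01,0.018,0],[0,0,0,0,0]]
  ]
}}

```text
time_s: 13.15
position: [492.5, 325.6, 212.3]
tcp_rot: [-3.14, -0.002, 0.175]
force: [-3.7, 0.3, 7.6]
gripper_width: 24.0
```

```bash
python3 st.py
```

```text
t 13.15 P [492.51 325.62 212.26] rot [-3.14 -0.    0.17] F [-3.68  0.34  7.6 ] M [-0.02  0.56 -0.02] w 24.001296547235054
G-T s,y,z -22.607921433723078 -1.8856037900966172 53.66109738744055  aim -24.4 0 52.3 (seated)
```

>>> {"name": "arm_command", "arguments": {
  "steps": [
    [[0,0,0.01,0.02,0],[0,0,0,0.02,0],[0,0,0,0,0]]
  ]
}}

```text
time_s: 13.45
position: [493.0, 325.6, 210.8]
tcp_rot: [-3.14, -0.004, 0.175]
force: [-1.6, 0.3, 10.1]
gripper_width: 23.8
```

>>> {"name": "arm_command", "arguments": {
  "steps": [
    [[0,0,0,0.02,0],[0,0,0,0.02,0],[0,0,0,0,0]]
  ]
}}

```text
time_s: 13.75
position: [493.5, 325.6, 209.3]
tcp_rot: [-3.139, -0.006, 0.175]
force: [-2.8, 1.4, 11.4]
gripper_width: 23.9
```

```bash
python3 st.py
```

```text
t 13.75 P [493.47 325.65 209.3 ] rot [-3.14 -0.01  0.17] F [-2.82  1.38 11.39] M [0.14 0.2  0.05] w 23.911034255110366
G-T s,y,z -21.652933809261313 -1.7458394664089907 50.703335967675855  aim -24.4 0 52.3 (seated)
```

>>> {"name": "arm_command", "arguments": {
  "steps": [
    [[0,0.01,0,0.02,0],[0,0.01,0,0.02,0],[0,0,0,0,0],[0,0,0,0,0]]
  ]
}}

```text
time_s: 14.15
position: [494.3, 325.8, 207.5]
tcp_rot: [-3.139, -0.005, 0.175]
force: [-2.9, 0.1, 13.0]
gripper_width: 23.6
```

```bash
python3 st.py; python3 - <<'E'
from h import *
np.set_printoptions(precision=2,suppress=True)
s=cam('scene');b=s['img'].astype(float)
g=b[:,:,2]  # red: dark on coupler and on blue carriage, bright on bench
G=ctrl.get_obs()['position']-[0,0,6]
N=lambda th:np.array([-np.sin(np.radians(th))*np.cos(.175),-np.sin(np.radians(th))*np.sin(.175),np.cos(np.radians(th))])
for th in(17,20,23,25,27):
    d=proj(s,G-80*N(th))-proj(s,G-55*N(th)); print(th,d[0]/d[1],'seat',proj(s,G-57.7*N(th)))
c=lambda i,x,y,w,h,k: cv2.resize(i[y:y+h,x:x+w],None,fx=k,fy=k,interpolation=cv2.INTER_CUBIC)
cv2.imwrite('pics/n4.png',cv2.convertScaleAbs(c(s['img'],225,265,60,55,12),alpha=1.6))
E
```

```text
t 14.15 P [494.28 325.83 207.53] rot [-3.14 -0.01  0.17] F [-2.94  0.07 13.04] M [0.2  0.31 0.01] w 23.636626549514
G-T s,y,z -20.824645610679724 -1.7833195596355096 48.92852125241262  aim -24.4 0 52.3 (seated)
17 -0.25603906867941595 seat [255.5 297.5]
20 -0.34061850676894295 seat [254.47 296.31]
23 -0.43918077349333823 seat [253.46 295.08]
25 -0.5147941505684234 seat [252.8  294.23]
27 -0.6003701407334321 seat [252.15 293.38]
```

View pics/n4.png

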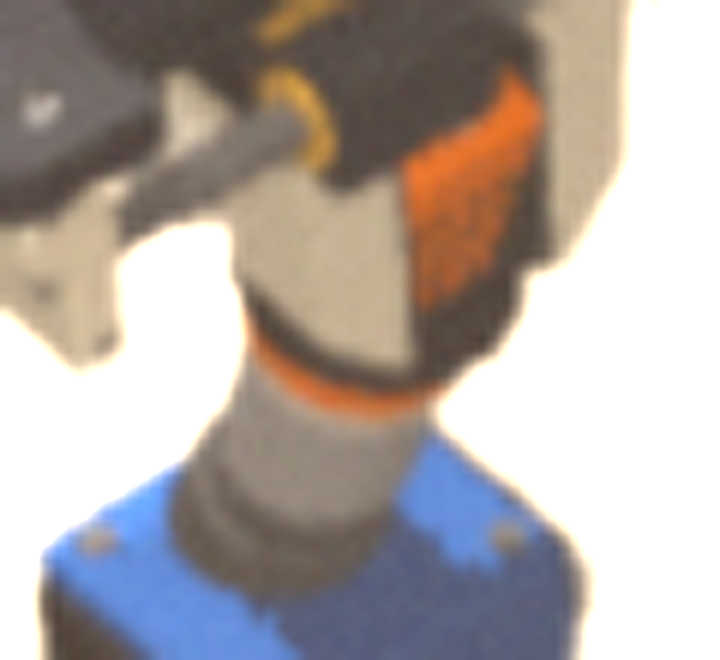

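The red band is hidden and the axial force is about 15.5 N, which means about 6–7 mm pushed in. The coupler edges read about 21° against 25°, which is inside the tolerance. I'll bring the grip a little further over to square it up.

>>> {"name": "arm_command", "arguments": {
  "steps": [
    [[0,-0.027,0,0.011,0],[0,-0.027,0,0.011,0],[0,0,0,0,0]]
  ]
}}

```text
time_s: 14.5
position: [493.5, 325.7, 207.6]
tcp_rot: [-3.139, -0.011, 0.175]
force: [1.6, 1.1, 14.3]
gripper_width: 24.0
```

```bash
python3 st.py
```

```text
t 14.5 P [493.47 325.67 207.58] rot [-3.14 -0.01  0.17] F [ 1.61  1.13 14.31] M [ 0.24 -0.64  0.03] w 24.029112099044895
G-T s,y,z -21.65318214916714 -1.7676501882421682 48.97542777202764  aim -24.4 0 52.3 (seated)
```

>>> {"name": "arm_command", "arguments": {
  "steps": [
    [[0,-0.02,0,0.008,0],[0,0,0,0,0],[0,0,0,0,0]]
  ],
  "force": 30
}}

```text
time_s: 14.8
position: [492.6, 325.5, 207.2]
tcp_rot: [-3.139, -0.011, 0.175]
force: [0.8, 0.7, 13.8]
gripper_width: 24.1
```

```bash
python3 st.py
```

```text
t 14.8 P [492.57 325.54 207.24] rot [-3.14 -0.01  0.17] F [ 0.82  0.66 13.75] M [ 0.31 -0.67  0.  ] w 24.067573868391904
G-T s,y,z -22.561395651317955 -1.7997983936354016 48.6363682671022  aim -24.4 0 52.3 (seated)
```

>>> {"name": "arm_command", "arguments": {
  "steps": [
    [[0,-0.01,0,0.02,0],[0,-0.01,0,0.02,0],[0,0,0,0,0],[0,0,0,0,0]]
  ]
}}

```text
time_s: 15.2
position: [491.5, 325.4, 205.3]
tcp_rot: [-3.139, -0.011, 0.175]
force: [0.3, 0.6, 14.8]
gripper_width: 23.6
```

>>> {"name": "arm_command", "arguments": {
  "steps": [
    [[0,0.008,0,0.008,0],[0,0,0,0,0],[0,0,0,0,0],[0,0,0,0,0]]
  ],
  "force": 60
}}

```text
time_s: 15.6
position: [491.7, 325.4, 204.8]
tcp_rot: [-3.139, -0.01, 0.175]
force: [-0.2, 1.1, 15.3]
gripper_width: 23.7
```

```bash
python3 st.py;  python3 - <<'E'
from h import *
s=cam('scene')
c=lambda i,x,y,w,h,k: cv2.resize(i[y:y+h,x:x+w],None,fx=k,fy=k,interpolation=cv2.INTER_CUBIC)
cv2.imwrite('pics/n5.png',cv2.convertScaleAbs(c(s['img'],225,265,60,55,12),alpha=1.6))
E
```

```text
t 15.6 P [491.72 325.39 204.83] rot [-3.14 -0.01  0.17] F [-0.22  1.14 15.26] M [ 0.17 -0.48  0.02] w 23.651847676215777
G-T s,y,z -23.4304978834679 -1.7939145835020653 46.229491664791  aim -24.4 0 52.3 (seated)
```

View pics/n5.png

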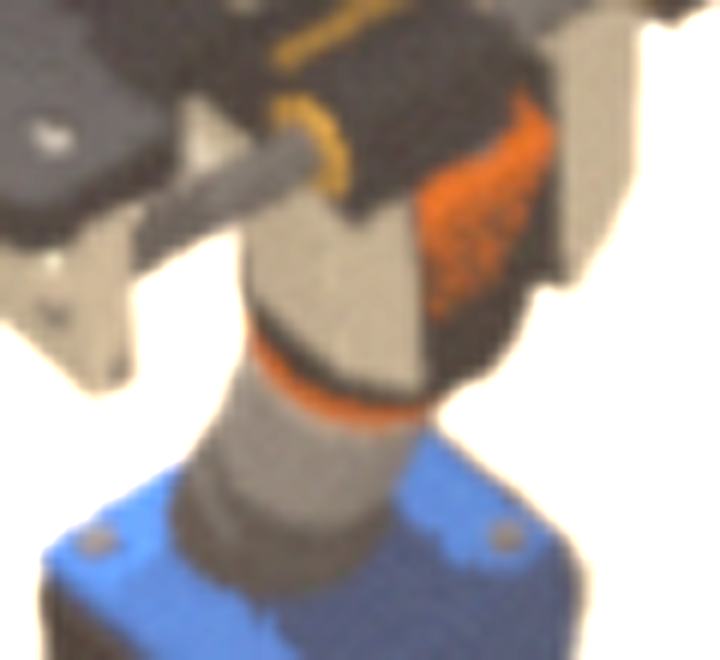

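The coupler now leans along the nipple: its edges read about 23.5° against 25°. It sits close to the collar with the red band out of sight. The axial force is about 16 N and steady, so I'm handing the job in.

```bash
python3 - <<'E'
from plant import ctrl
print(ctrl.job_done()); o=ctrl.get_obs(); print(o['time_s'],o['position'],o['force'],o['gripper_width'])
E
```

```text
the job is handed in; nothing more can be done
None
the job is handed in; nothing more can be done
```

I took the pump from its stand, tilted it in the jaws against the stand's rim, pressed it onto the nipple and pushed on. I handed in at about 15.6 s of the 51 s allowed. No verdict is reported, so what follows are my own last checks.

**Checks that look good**
- **Push:** about 16 N along the nipple. The force rose roughly 0.9 N per mm, close to the stated spring. That puts the nipple about 7 mm in, with 4.5 mm needed.
- **Red band:** out of sight in the last two pictures.
- **Angle:** the coupler's edges read about 23.5° against the nipple's 25°, inside the 6.9° allowed. It was about 21° when first pushed on, so I eased the grip to 30 N to square it up, then went back to 60 N.
- **Grip:** opening 23.7 mm on the 24 mm grip.
- **Bottles and box:** I never moved near them, but took no final picture to confirm they stayed put.

**Weaker or disagreeing**
- **Snap:** I never saw it as a separate force peak. I inferred it from the coupler's depth and from the spring force starting near the expected place.
- **Depth:** the coupler met the nipple about 2.7 mm higher than my camera estimate of the tip predicted. A rough check of the rim in the last picture put the coupler about 6 mm nearer the collar than expected.
- **Side load:** about 7–8 N of sideways force remained on the nipple at the end.

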